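# Lock the knife cassette into the label slitter

## Task

Slide the knife cassette along the sloping deck until it is fully home against the end stop, then lock it with the three captive bolts on the clamp rail, turning each clockwise to its end stop: first the middle one, then the one next to the cassette's end stop, and last the remaining one. Leave the loose things around the stand where they are.

Things in the scene. Friction and masses are not known exactly. Their poses are not given: they have to be found in the camera images.
- stand: Slitter stand, fixed, 190 x 370 mm; origin on the table under its centre, z up; its x points back to the robot within 0.3 rad, y to the robot's right. Its 180 x 370 mm deck faces away from the robot: it rises 25 deg towards the stand's +x, centre 78 mm above the origin. A 36 mm tall clamp rail along its upper edge carries three bolts along y. All is under 79 mm above the deck
- cassette (a joint): Knife cassette: metal block 240 mm long, 30 mm tall, with a row of small discs, lying on the deck below the rail, sliding along the stand's y. 0 = parked; grows in m towards the end stop, a dark block at the stand's +y end (robot's right); 0.100 = hard against the stop, fully home. Stays where it is left; needs about 5 N to slide
- cassette_tab (a point): Grip point on the black upright tab near the cassette's end away from the stop. The tab is 14 x 14 mm and stands square to the deck from 30 to 74 mm above it; the point lies on its axis 55 mm above the deck (19 mm below the tab's top, 25 mm above the cassette). Axes: z square to the deck (along the tab), y the sliding direction towards the stop, x up the slope. Moves with the cassette
- bolt_stop (a joint): Turn of the captive bolt next to the end stop. 0 = loose (bar along the rail), grows as it is turned clockwise seen from above the deck; 1.571 rad = end stop, tight (bar square across the rail, pointing up and down the slope). Stays where it is left; takes about 0.12 N m; starts at 0.05 to 0.5
- bolt_stop_grip (a point): Grip point of that bolt's black T-bar, on the turning axis. The bar is 46 mm long, 14 mm thick, from 10 to 42 mm above the clamp rail; the point is 28 mm above the rail. Axes: z = turning axis, square to the deck (25 deg from vertical); y = along the bar, x = through its thickness (grasp across x); they turn with the bar. Bolts are 85 mm apart
- bolt_mid (a joint): Turn of the captive bolt in the middle of the three. 0 = loose (bar along the rail), grows as it is turned clockwise seen from above the deck; 1.571 rad = end stop, tight (bar square across the rail, pointing up and down the slope). Stays where it is left; takes about 0.12 N m; starts at 0.05 to 0.5
- bolt_mid_grip (a point): Grip point of that bolt's black T-bar, on the turning axis. The bar is 46 mm long, 14 mm thick, from 10 to 42 mm above the clamp rail; the point is 28 mm above the rail. Axes: z = turning axis, square to the deck (25 deg from vertical); y = along the bar, x = through its thickness (grasp across x); they turn with the bar. Bolts are 85 mm apart
- bolt_end (a joint): Turn of the captive bolt farthest from the end stop. 0 = loose (bar along the rail), grows as it is turned clockwise seen from above the deck; 1.571 rad = end stop, tight (bar square across the rail, pointing up and down the slope). Stays where it is left; takes about 0.12 N m; starts at 0.05 to 0.5
- bolt_end_grip (a point): Grip point of that bolt's black T-bar, on the turning axis. The bar is 46 mm long, 14 mm thick, from 10 to 42 mm above the clamp rail; the point is 28 mm above the rail. Axes: z = turning axis, square to the deck (25 deg from vertical); y = along the bar, x = through its thickness (grasp across x); they turn with the bar. Bolts are 85 mm apart
- wrench: Bystander, loose: open-ended steel wrench, 180 mm long, 8 mm thick, lying flat between stand and robot; origin at the centre of its underside. Leave it where it is
- core: Bystander, loose: empty cardboard roll core, 88 mm across, 55 mm tall, standing beside the stand; origin at the centre of its underside. Leave it where it is
- roll: Bystander, loose: small roll of labels, 100 mm across, 56 mm tall, standing beside the stand; origin at the centre of its underside. Leave it where it is
- ink: Bystander, loose: ink bottle, 56 mm across, 130 mm tall, standing beyond the stand; origin at the centre of its underside. Leave it where it is
- jar: Bystander, loose: small jar, 60 mm across, 75 mm tall, standing beyond the stand; origin at the centre of its underside. Leave it where it is
- driver: Bystander, loose: screwdriver, 200 mm long, 26 mm thick, lying to the right of the stand; origin at the centre of its underside. Leave it where it is

How it is judged (in metres and radians):
On the way, in this order (a step that is already met when the one before it is completed fails the run):
1. the cassette is fully home against the end stop (within 4 mm) (value of joint cassette above 0.096 m), for 0.2 s.
2. the middle bolt is tight (within 0.11 rad of its end stop), the cassette still home (value of joint cassette above 0.096 m and value of joint bolt_mid above 1.46 rad), for 0.2 s.
3. the stop-side bolt is tight (within 0.11 rad of its end stop), the cassette still home (value of joint cassette above 0.096 m and value of joint bolt_stop above 1.46 rad), for 0.2 s.
4. the last bolt is tight (within 0.11 rad of its end stop), the cassette still home (value of joint cassette above 0.096 m and value of joint bolt_end above 1.46 rad), for 0.2 s.
At the end, for the whole second after the job is handed in: The cassette stands within 4 mm of its end stop and all three bolts within 0.11 rad of their end stops, everything at rest (all of step 4 and value of joint each of bolt_mid, bolt_stop above 1.46 rad and velocity of joint cassette between -0.02 and 0.02 m/s and velocity of joint bolt_stop between -0.02 and 0.02 rad/s and velocity of joint bolt_mid between -0.02 and 0.02 rad/s and velocity of joint bolt_end between -0.02 and 0.02 rad/s); the robot touches nothing.
It fails at once if a loose thing around the stand was shifted by more than 30 mm or tipped over (distance of any of wrench, core, roll, ink, jar, driver from where it was at the start of the episode above 0.03 m or angle between any of core, roll, ink, jar's own z axis and vertical above 0.5 rad).
It also fails if it takes over 64 s, if anything falls off the work surface, if the arm or the gripper's body presses on something with over 40 N, if the wrist force passes 120 N, or if a joint passes its speed limit or range.

## Robot

A 6-joint arm with a two-finger parallel gripper is mounted at the origin on the work surface. World frame = base frame: x ahead of the robot, y to its left, z up, the work surface at z = 0. Lengths are in m, angles in degrees, forces in N, time in s.
With the tool pointing down it reaches from about 0.375 to 0.9 m from the base axis. Payload 3.1 kg.
Tool frame: the origin (TCP) lies at the very end of the fingers, on their centre line; the grasp point (between the pads) lies 19 mm behind it; z points along the fingers, y is the direction in which the jaws open and shut (so a half turn about z gives the same grasp; the last joint's range is limited). The gripper opens to 87 mm and grips with 3 to 60 N. Pads are 19 mm wide; open, the fingers measure 117 mm over their backs; the gripper's body (75 mm by 190 mm) begins 51 mm behind the grasp point.
Start: joints at [-80.071, 30.224, 82.088, -0, 67.689, -10.227], TCP at [0.215, -0.587, 0.223] pointing down, gripper open.
Joint ranges: [-176.69, 176.69], [-43.24, 126.21], [12.49, 139.97], [-82, 262], [0, 151.66], [-163.58, 163.58]. Speed limits (degrees/s): [159.86, 159.86, 180, 180, 180, 180].

## Interface

Orientations are given as a 3x3 rotation matrix whose columns are the frame's x, y, z axes.
In Python, from rig import readout, capture, camera_model, bot, spot_in, regions_of gives the robot as it stands.
- The arm moves only by the tool send_rows, never from a script. Its argument "moves" is a list that holds one entry, the list of rows, each a list of 7 numbers: the turn, a rotation vector about the tool's x, y, z in degrees, then the shift along the tool's x, y, z in cm, then the opening, from -1 (shut) to 1 (fully open). A call has exactly 5 rows; each row shifts and turns the commanded pose from where the row before left it, along the tool's axes as they then stand; what a row does not reach is not made up. A row lasts 1/10 s, in which the tool goes at most 50 mm and 8.59 degrees, less where a joint would pass 70% of its speed; a pose out of reach is approached as far as the arm can. A call with a gripper value outside its range is refused whole. The fingers move at their own pace and stop on an object; the grip force is fixed at half the most. Time passes only in rows, so rows that do not move let the fingers close, or fill a call up. It gives the time, the measured TCP pose, the force and the opening at its end, in the units of the state.
- readout.read_state(): the state, without advancing time (a new reading comes with each control period).
- capture(name): name is "side" or "top"; returns the picture (420x560x3 uint8, blue, green, red); there is no depth.
- camera_model(name): a dict with "camera_matrix" (3x3 intrinsics, pixels), "pose" (4x4, takes a point from camera to world coordinates). Camera axes: x right, y up, looking along -z (the intrinsics and any distortion apply to the point x, -y, -z); pixel columns grow to the right and rows downward; lengths in m; the calibration is good to about 2 mm. A picture is of the moment at which its call begins. camera_model takes no time and is no camera call.
- bot.hand_in(): hands the job in, once; it reports no verdict.
Trained networks look in the newest picture that a camera, given by its name, has taken for a name from the list of things; names that differ only in an ending like _2 or _b are one class to them, and where a whole thing is asked for, a point or a joint stands for the part that bears it (a point fixed in the world has none). Each returns a list of dicts, best first, with "p" (0 to 1); they miss things now and then, are a little off and sometimes report something else, mostly with a low value. They report only what shows in the picture. A call takes as long as a camera call.
- spot_in(camera, thing): "location" ([x, y, z] in m, in world coordinates, good to about 4 mm: the middle of the surface that is visible of it).
- regions_of(camera, thing): "mask" (420x560 bool, what is visible of it).
The state is a dict: "time_s": time; "joint_positions": joint angles; "qvel": joint speeds; "tau": joint torques, N m; "position": TCP position; "tcp_rot": TCP orientation; "force": force on the tool from outside, world axes, zero at the start; "moment": the same for the moment, N m; "opening": opening from 0.0 (shut) to 1.0 (fully open).
Only numpy, scipy, OpenCV 4.12 (cv2) and the standard library are available. Lean on these libraries where they do the work, as an engineer would, in place of code of your own. Each camera call takes 0.05 s, during which the arm holds its last target. There are 200 camera calls.

## Working session

There is one attempt and no reset: what is moved stays moved. The work goes in short steps, Python scripts to look and compute and a tool call to move; the robot and the scene stay as the last step left them, time stands still between calls to the robot, and variables do not carry over. Pictures are saved under pics/ and viewed, about 8 in all and at most 12, crops included, and the job is handed in when it is done.

Besides the shell and the picture viewer there is one more tool, called after ">>>" as name(argument=value, ...), one argument or row to a line, values as JSON. send_rows: Moves the arm, as the interface text tells. Its arguments: {"type":"object","properties":{"moves":{"type":"array","items":{"type":"array","items":{"type":"array","items":{"type":"number"}}}}},"required":["moves"]}

```bash
ls; mkdir -p pics
python3 - <<'E'
from rig import readout, capture, camera_model, bot, spot_in, regions_of
import cv2,numpy as np
np.set_printoptions(precision=4,suppress=True)
for c in("top","side"):
    im=capture(c);cv2.imwrite(f"pics/{c}0.png",im)
    m=camera_model(c);print(c,m)
    for t in("stand","cassette_tab","bolt_stop_grip","bolt_mid","cassette","ink","jar","core","roll"):
        print(t,[(np.round(d["location"],4).tolist(),round(d["p"],2)) for d in spot_in(c,t)][:4])
print(readout.read_state())
E
```

```text
pics
top {'camera_matrix': array([[492.7718,   0.    , 270.9056],
       [  0.    , 492.7718, 211.5474],
       [  0.    ,   0.    ,   1.    ]]), 'pose': array([[ 0.0148,  0.9973, -0.0717,  0.4796],
       [-0.9999,  0.0149,  0.0014, -0.0357],
       [ 0.0025,  0.0717,  0.9974,  1.478 ],
       [ 0.    ,  0.    ,  0.    ,  1.    ]])}
stand [([0.5344, 0.0324, 0.0949], 0.71), ([0.5168, 0.0705, 0.1678], 0.4)]
cassette_tab [([0.5782, 0.0978, 0.0968], 0.61)]
bolt_stop_grip [([0.5045, -0.101, 0.1691], 0.53)]
bolt_mid [([0.5101, -0.0134, 0.1669], 0.76)]
cassette [([0.5804, 0.0965, 0.0902], 0.84), ([0.5185, 0.0726, 0.17], 0.36)]
ink [([0.7386, 0.1022, 0.0898], 0.66)]
jar [([0.7192, -0.0321, 0.0763], 0.69)]
core [([0.5605, -0.2353, 0.0545], 0.59)]
roll [([0.5183, 0.3079, 0.0555], 0.91)]
side {'camera_matrix': array([[482.8336,   0.    , 275.1562],
       [  0.    , 482.8336, 204.4077],
       [  0.    ,   0.    ,   1.    ]]), 'pose': array([[-0.8887,  0.2528, -0.3826,  0.1053],
       [-0.4583, -0.517 ,  0.7229,  0.9483],
       [-0.015 ,  0.8178,  0.5753,  0.8789],
       [ 0.    ,  0.    , 
[... 282 characters left out ...]
k [([0.7323, 0.1176, 0.0696], 0.67), ([0.7148, -0.013, 0.0503], 0.26)]
jar [([0.7125, -0.0128, 0.0497], 0.55)]
core []
roll [([0.5138, 0.3202, 0.0427], 0.55)]
{'time_s': 1.0, 'joint_positions': array([-80.0704,  30.222 ,  82.0879,  -0.0011,  67.6892, -10.2288]), 'qvel': array([ 0.0024, -0.0639,  0.0705, -0.0239, -0.0615, -0.0479]), 'tau': array([  0.0022, -44.0012, -17.6988,   0.0636,   0.0502,  -0.    ]), 'position': array([ 0.2154, -0.5867,  0.2226]), 'tcp_rot': array([[ 0.9387,  0.3446, -0.    ],
       [ 0.3446, -0.9387, -0.    ],
       [-0.    ,  0.    , -1.    ]]), 'force': array([ 0.5158, -0.7235, -0.3813]), 'moment': array([ 0.0086,  0.0471, -0.0059]), 'opening': 0.9963648458648046}
```

Run:
```python
import cv2,numpy as np
a=cv2.imread("pics/top0.png");b=cv2.imread("pics/side0.png")
def crop(im,u0,u1,v0,v1):return cv2.resize(im[v0:v1,u0:u1],None,fx=3,fy=3,interpolation=cv2.INTER_CUBIC)
cv2.imwrite("pics/topc.png",crop(a,165,425,80,280))
cv2.imwrite("pics/sidec.png",crop(b,130,390,90,290))
```

```text
(no output)
```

View pics/topc.png

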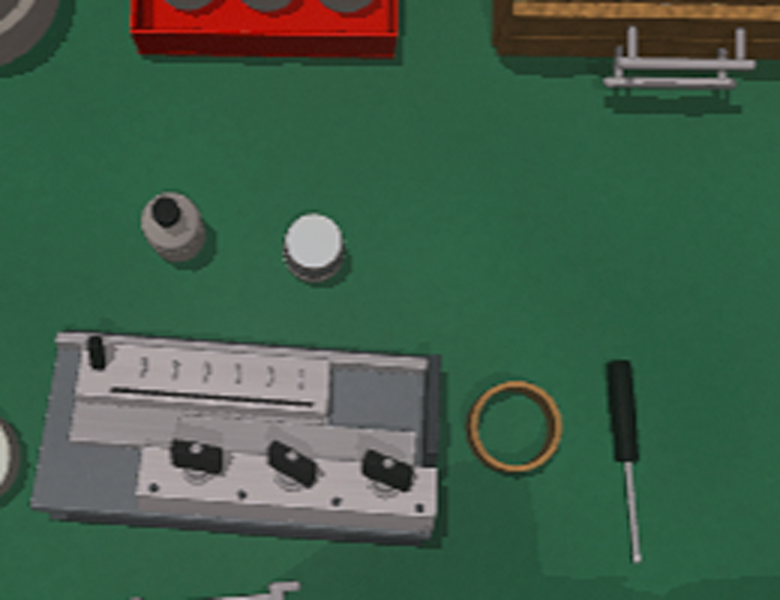

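View pics/side0.png

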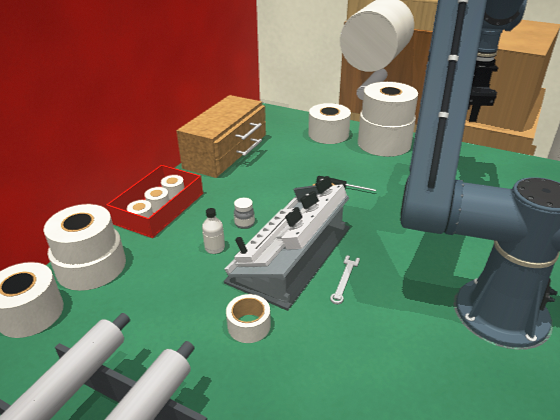

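The top crop shows the stand turned by about 3.5°, with its deck facing away from the robot. The tab is at crop (97,352), the bolts at (197,456), (292,462) and (387,470), and the stop at the right-hand end. The side view confirms this layout, with the ink and jar beyond the stand. Next I fit the known geometry to the dark silhouettes in both views.

```bash
cat > fit.py <<'E'
import cv2,numpy as np,sys
from scipy.optimize import minimize
from scipy.spatial.transform import Rotation as R
from rig import camera_model
np.set_printoptions(precision=4,suppress=True)
C25,S25=np.cos(np.radians(25)),np.sin(np.radians(25))
def deckR(yaw): # columns: up-slope x, y, normal; yaw=0 -> stand x = -world x
    Rs=R.from_euler('z',np.pi+yaw).as_matrix()
    return Rs@np.array([[C25,0,-S25],[0,1,0],[S25,0,C25]])
def w(p,d):  # stand pose p=(x,y,yaw), deck point
    return np.array([p[0],p[1],.078])+d@deckR(p[2]).T
def proj(cam,P):
    m=camera_model(cam);T=m["pose"];c=(P-T[:3,3])@T[:3,:3];c=c*[1,-1,-1]
    u=c@m["camera_matrix"].T;return u[:,:2]/u[:,2:]
def box(c,ang,sx,sy,sz):
    g=np.array([[a,b,e] for a in(-.5,.5) for b in(-.5,.5) for e in(-.5,.5)])*[sx,sy,sz]
    return g@R.from_euler('z',-ang).as_matrix().T+c
# q: x,y,yaw, xb,yb, a_stop,a_mid,a_end, xt,yt  (bolt_stop at +y)
def boxes(q):
    p=q[:3];B=[w(p,box(np.array([q[3],q[4]+k*.085,.062]),a,.014,.046,.032)) for k,a in zip((1,0,-1),q[5:8])]
    return B+[w(p,box(np.array([q[8],q[9],.052]),0,.014,.014,.044))]
S=8
def render(cam,P,o,n):
    h=cv2.convexHull(((proj(cam,P)+.5-o)*S).astype(np.float32)).astype(np.int32)
    im=np.zeros((n[1]*S,n[0]*S),np.float32);cv2.fillConvexPoly(im,h,1.)
    return cv2.resize(im,n,interpolation=cv2.INTER_AREA)
E
cat > run1.py <<'E'
from fit import *
ims={c:cv2.imread(f"pics/{c}0.png").min(axis=2)*0+cv2.cvtColor(cv2.imread(f"pics/{c}0.png"),cv2.COLOR_BGR2GRAY) for c in("top","side")}
q0=np.array([.535,0,-.06,.0,.02,.2,.4,.1,-.06,-.12])
# set start from spot_in
yaw=-.06
def inv(p,P): return deckR(p[2]).T@(np.array(P)-[p[0],p[1],.078])
b=inv(q0,[.509,-.011,.165]);t=inv(q0,[.577,.12,.1]);q0[3:5]=b[:2];q0[8:10]=t[:2];print(b,t)
# solve stand x so that z fits: fix xb via rail z height in fit; stand x,y weakly tied to deck edges later
print({c:proj(c,np.array([P.mean(0) for P in boxes(q0)])).round(1).tolist() for c in ims})
for c in ims:
    g=ims[c]
    for P in boxes(q0):
        u=proj(c,P).mean(0).astype(int);print(c,u);print(g[u[1]-9:u[1]+10,u[0]-13:u[0]+14] if c=="top" else "")
E
python3 run1.py
```

```text
[0.0597 0.0125 0.0682] [-0.0222 -0.1223  0.0346]
{'top': [[292.3, 239.2], [260.6, 236.8], [228.8, 234.4], [214.3, 208.3]], 'side': [[325.4, 185.6], [311.2, 201.0], [295.5, 217.9], [261.6, 233.9]]}
top [292 239]
[[142 142 143 142 144 136 131 117  72  36  47  87 123 133 130 129 128 128
  128 128 137 144 144 157 117  85  73]
 [141 141 142 141 142 133 131  94  43  34  33  37  48  89 125 134 133 131
  131 129 129 137 143 134  95  86  72]
 [126 127 126 126 135 135 115  72  35  37  36  35  34  33  45  66  90 122
  133 132 129 138 143 132  90  84  73]
 [109 111 107 104 116 129  92  41  38  38  37  37  35  46 119 147 111  62
   88 128 137 145 150 137  91  83  68]
 [164 164 168 171 171 165 111  38  34  39  41  39  35  68 129 150 130  78
   33  36  47  88 129 125  83  81  65]
 [166 165 166 166 165 160 102  28  33  32  34  34  36  38  96 113  83  46
   32  33  31  33  47  84 107 113  81]
 [166 166 165 165 164 158 100  25  32  32  34  35  33  32  37  41  39  34
   35  36  36  34  30  74 144 169 167]
 [165 164 163 164 165 168 110  22  30  33  33  33  34  31  31  33  35  36
   37  37  36  38  31  4
[... 7107 characters left out ...]
 181 178 173 173 174 174 174 172
  170 171 174 149 126 130 132 109  88]
 [109 109 109 111 111 110 112 113 114 107 105 108 112 114 117 135 147 152
  158 174 185 187 184 183 183 180 178]
 [120 113 105 106 105 106 105 105 107 107 108 108 109 110 109 111 112 111
  112 113 114 116 108 104 107 111 113]
 [145 145 146 121 123 133 134 116 116 124 116 113 114 114 109 105 106 105
  107 107 109 109 109 110 110 112 111]
 [144 145 145 144 144 144 145 145 144 144 143 145 144 143 142 142 142 136
  132 132 132 127 123 129 122 114 111]
 [141 142 142 142 142 142 142 142 141 142 142 143 142 142 143 143 144 143
  143 142 143 142 142 143 135 137 144]]
side [325 185]

side [311 200]

side [295 217]

side [261 233]
```

```bash
cat > run1.py <<'E'
from fit import *
from scipy.optimize import least_squares
G={c:cv2.cvtColor(cv2.imread(f"pics/{c}0.png"),cv2.COLOR_BGR2GRAY) for c in("top","side")}
q0=np.array([.535,0,-.06,.06,.0125,.35,.45,.15,-.05,-.15])
f=lambda s:proj("top",w(q0[:3],np.array([[s[0],s[1],.052]])))[0]-[197,197.5]
q0[8:10]=least_squares(f,q0[8:10]).x;print(q0[8:10])
print({c:proj(c,np.array([P.mean(0) for P in boxes(q0)])).round(0).tolist() for c in G})
D={};off={c:np.zeros(2) for c in G}
for c in G:
    al=np.clip((95-G[c].astype(np.float32))/50,0,1)
    for i,P in enumerate(boxes(q0)):
        u=proj(c,P);o=np.floor(u.min(0)-5).astype(int);n=tuple((np.ceil(u.max(0)+6).astype(int)-o).tolist())
        a=cv2.morphologyEx(al[o[1]:o[1]+n[1],o[0]:o[0]+n[0]],cv2.MORPH_CLOSE,np.ones((5,5)))
        # keep the largest connected dark blob
        k,l,s,_=cv2.connectedComponentsWithStats((a>.3).astype(np.uint8));j=1+s[1:,4].argmax()
        a=a*cv2.dilate((l==j).astype(np.uint8),np.ones((3,3)));D[c,i]=(a,o,n)
def cost(q,sep=False):
    B=boxes(q);r={k:float(((render(k[0],B[k[1]],o,n)-a)**2).sum()) for k,(a,o,n) in D.items()}
    return r if sep else sum(r.values())+1e-9
q=q0;sc=np.array([.01,1e-6,.04,.01,.01,.2,.2,.2,.01,.01])
for it in range(4):
    s=np.vstack([q]+[q+np.eye(10)[i]*sc[i] for i in range(10)])
    q=minimize(cost,q,method="Nelder-Mead",options=dict(initial_simplex=s,maxiter=900,xatol=1e-5,fatol=1e-3)).x;print(q,cost(q));sc=sc*.6
print({k:round(v,1) for k,v in cost(q,True).items()})
np.save("q.npy",q)
vis=[]
for c,(u0,v0) in dict(top=(180,170),side=(220,160)).items():
    im=cv2.imread(f"pics/{c}0.png")[v0:v0+100,u0:u0+130];im=cv2.resize(im,None,fx=6,fy=6)[:300 if 0 else 600]
    for P in boxes(q):
        h=cv2.convexHull(((proj(c,P)+.5-[u0,v0])*6).astype(np.float32)).astype(int);cv2.polylines(im,[h],True,(0,0,255),1)
    for x,y in((.09,.185),(.09,-.185),(-.09,-.185),(-.09,.185)):
        p=((proj(c,w(q[:3],np.array([[x,y,0]])))[0]+.5-[u0,v0])*6).astype(int);cv2.circle(im,tuple(p.tolist()),6,(0,255,255),2)
    vis.append(cv2.resize(im,(400,308)))
cv2.imwrite("pics/fit.png",np.hstack(vis))
E
python3 run1.py
```

```text
[-0.0524 -0.1746]
{'top': [[292.0, 239.0], [261.0, 237.0], [229.0, 235.0], [197.0, 198.0]], 'side': [[325.0, 186.0], [311.0, 201.0], [296.0, 218.0], [241.0, 246.0]]}
[ 0.5429 -0.     -0.0448  0.0599  0.0158  0.2631  0.487   0.062  -0.0503
 -0.1727] 612.1230754862295Traceback (most recent call last):
  File "run1.py", line 23, in <module>
    q=minimize(cost,q,method="Nelder-Mead",options=dict(initial_simplex=s,maxiter=900,xatol=1e-5,fatol=1e-3)).x;print(q,cost(q));sc=sc*.6
      ~~~~~~~~^^^^^^^^^^^^^^^^^^^^^^^^^^^^^^^^^^^^^^^^^^^^^^^^^^^^^^^^^^^^^^^^^^^^^^^^^^^^^^^^^^^^^^^^^^^^^^^
    res = _minimize_neldermead(fun, x0, args, callback, bounds=bounds,
                               **options)
    fxcc = func(xcc)
    fx = function(np.copy(x), *(wrapper_args + args))
  File "run1.py", line 18, in cost
    B=boxes(q);r={k:float(((render(k[0],B[k[1]],o,n)-a)**2).sum()) for k,(a,o,n) in D.items()}
                            ~~~~~~^^^^^^^^^^^^^^^^^^
  File "fit.py", line 24, in render
    h=cv2.convexHull(((proj(cam,P)+.5-o)*S).astype(np.float32)).astype(np.int32)
                       ~~~~^^^^^^^
  File "fit.py", line 13, in proj
    m=camera_model(cam);T=m["pose"];c=(P-T[:3,3])@T[:3,:3];c=c*[1,-1,-1]
ValueError: time passes only in moves, steps and waits
```

```bash
sed -i 's/^np.set_print/CM={c:camera_model(c) for c in("top","side")}\nnp.set_print/; s/m=camera_model(cam)/m=CM[cam]/' fit.py; python3 run1.py
```

```text
[-0.0524 -0.1746]
{'top': [[292.0, 239.0], [261.0, 237.0], [229.0, 235.0], [197.0, 198.0]], 'side': [[325.0, 186.0], [311.0, 201.0], [296.0, 218.0], [241.0, 246.0]]}
[ 0.5429 -0.     -0.0448  0.0599  0.0158  0.2631  0.487   0.062  -0.0503
 -0.1727] 612.1230754862295
[ 0.5431  0.     -0.0456  0.0602  0.016   0.3473  0.5124  0.0311 -0.05
 -0.1728] 606.0452499399648
[ 0.5431  0.     -0.0457  0.0602  0.016   0.3637  0.5115  0.0318 -0.05
 -0.1728] 605.4141178141103
[ 0.5431  0.     -0.0458  0.0602  0.016   0.3648  0.5126  0.0329 -0.0499
 -0.1728] 604.9665966043935
{('top', 0): 47.2, ('top', 1): 21.8, ('top', 2): 20.8, ('top', 3): 35.7, ('side', 0): 153.0, ('side', 1): 200.8, ('side', 2): 92.8, ('side', 3): 32.8}
```

View pics/fit.png

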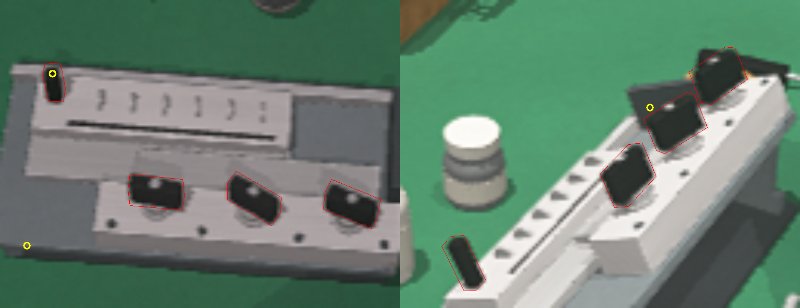

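The fitted outlines match the bars and the tab in both views. Next is a planner that prints tool-frame rows.

```bash
cat > plan.py <<'E'
from fit import *
from rig import readout
import json,os
q=np.load("q.npy");D=deckR(q[2])
TY=q[9]
def Rtool(th): # th = bolt angle (rad); jaw y = downhill turned clockwise
    y=D@R.from_euler('z',-th).as_matrix()@[-1,0,0];z=-D[:,2];return np.c_[np.cross(y,z),y,z]
def bolt(k,up=0.): return w(q[:3],np.array([q[3],q[4]+k*.085,.064-.019+up]))
def tab(s=0.,up=0.): return w(q[:3],np.array([q[8],TY+s,.055-.019+up]))
def rows(start,legs,v=.045,a=8.):
    p,Rc=start
    for tp,tR,g in legs:
        rv=R.from_matrix(Rc.T@tR).as_rotvec(degrees=True);n=int(np.ceil(max(np.linalg.norm(tp-p)/v,np.linalg.norm(rv)/a,1)))
        n=-(-n//5)*5;dp=(tp-p)/n;out=[]
        for i in range(n):
            sh=Rc.T@dp*100;out.append([round(float(x),1) for x in rv/n]+[round(float(x),2) for x in sh]+[g])
            Rc=Rc@R.from_rotvec(rv/n,degrees=True).as_matrix();p=p+dp
        for i in range(0,n,5): print(json.dumps([out[i:i+5]]))
        print('--')
def now():
    s=readout.read_state();print("t",round(s["time_s"],2),"J",s["joint_positions"].round(1),"F",s["force"].round(1),"M",s["moment"].round(2),"op",round(s["opening"],3));return s["position"],s["tcp_rot"]
def err(tp,tR):
    p,Rc=now();print("tool-frame: move cm",(Rc.T@(tp-p)*100).round(2),"turn",R.from_matrix(Rc.T@tR).as_rotvec(degrees=True).round(1))
E
python3 - <<'E'
from plan import *
print("tab",tab(),"bolts",[bolt(k) for k in(1,0,-1)])
st=now();Rt=Rtool(np.pi/2);print(Rt)
rows(st,[(np.array([.60,-.05,.36]),Rt,1),(tab(0,.07),Rt,1),(tab(),Rt,0.2)])
E
```

```text
tab [0.6114 0.1699 0.0895] bolts [array([ 0.503 , -0.0993,  0.1442]), array([ 0.5069, -0.0144,  0.1442]), array([0.5108, 0.0706, 0.1442])]
t 1.0 J [-80.1  30.2  82.1  -0.   67.7 -10.2] F [ 0.5 -0.7 -0.4] M [ 0.01  0.05 -0.01] op 0.996
[[ 0.9054 -0.0458 -0.4222]
 [-0.0415 -0.999   0.0194]
 [-0.4226 -0.     -0.9063]]
[[[0.3, -1.6, 1.5, 3.64, -2.48, -0.92, 1], [0.3, -1.6, 1.5, 3.55, -2.57, -1.0, 1], [0.3, -1.6, 1.5, 3.45, -2.67, -1.09, 1], [0.3, -1.6, 1.5, 3.34, -2.77, -1.17, 1], [0.3, -1.6, 1.5, 3.24, -2.86, -1.25, 1]]]
[[[0.3, -1.6, 1.5, 3.12, -2.95, -1.32, 1], [0.3, -1.6, 1.5, 3.01, -3.04, -1.4, 1], [0.3, -1.6, 1.5, 2.89, -3.12, -1.46, 1], [0.3, -1.6, 1.5, 2.76, -3.21, -1.52, 1], [0.3, -1.6, 1.5, 2.63, -3.28, -1.58, 1]]]
[[[0.3, -1.6, 1.5, 2.5, -3.36, -1.64, 1], [0.3, -1.6, 1.5, 2.36, -3.43, -1.69, 1], [0.3, -1.6, 1.5, 2.22, -3.5, -1.73, 1], [0.3, -1.6, 1.5, 2.08, -3.57, -1.77, 1], [0.3, -1.6, 1.5, 1.93, -3.63, -1.81, 1]]]
--
[[[-0.0, 0.0, -0.0, 1.16, -2.2, 1.75, 1], [-0.0, 0.0, -0.0, 1.16, -2.2, 1.75, 1], [-0.0, 0.0, -0.0, 1.16, -2.2, 1.75, 1], [-0.0, 0.0, -0.0, 1.16, -2.2, 1.75, 1], [-0.0, 0.0, -0.0, 1.16, -2.2, 1.75, 1]]]
[[[-0.0, 0.0, -0.0, 1.16, -2.2, 1.75, 1], [-0.0, 0.0, -0.0, 1.16, -2.2, 1.75, 1], [-0.0, 0.0, -0.0, 1.16, -2.2, 1.75, 1], [-0.0, 0.0, -0.0, 1.16, -2.2, 1.75, 1], [-0.0, 0.0, -0.0, 1.16, -2.2, 1.75, 1]]]
--
[[[0.0, 0.0, 0.0, 0.0, -0.0, 1.4, 0.2], [0.0, 0.0, 0.0, 0.0, -0.0, 1.4, 0.2], [0.0, 0.0, 0.0, 0.0, -0.0, 1.4, 0.2], [0.0, 0.0, 0.0, 0.0, -0.0, 1.4, 0.2], [0.0, 0.0, 0.0, 0.0, -0.0, 1.4, 0.2]]]
--
```

>>> send_rows(
  moves=[
    [[0.3,-1.6,1.5,3.64,-2.48,-0.92,1],[0.3,-1.6,1.5,3.55,-2.57,-1.0,1],[0.3,-1.6,1.5,3.45,-2.67,-1.09,1],[0.3,-1.6,1.5,3.34,-2.77,-1.17,1],[0.3,-1.6,1.5,3.24,-2.86,-1.25,1]],
  ],
)

```text
time_s: 1.5
position: [0.3443, -0.4063, 0.269]
tcp_rot: [[0.966, 0.216, -0.142], [0.216, -0.976, -0.015], [-0.141, -0.016, -0.99]]
force: [0.8, -0.9, -0.7]
opening: 0.998
```

>>> send_rows(
  moves=[
    [[0.3,-1.6,1.5,3.12,-2.95,-1.32,1],[0.3,-1.6,1.5,3.01,-3.04,-1.4,1],[0.3,-1.6,1.5,2.89,-3.12,-1.46,1],[0.3,-1.6,1.5,2.76,-3.21,-1.52,1],[0.3,-1.6,1.5,2.63,-3.28,-1.58,1]],
  ],
)

```text
time_s: 2.0
position: [0.4725, -0.2271, 0.3152]
tcp_rot: [[0.956, 0.085, -0.28], [0.086, -0.996, -0.01], [-0.28, -0.014, -0.96]]
force: [0.3, -0.9, -0.2]
opening: 1.001
```

>>> send_rows(
  moves=[
    [[0.3,-1.6,1.5,2.5,-3.36,-1.64,1],[0.3,-1.6,1.5,2.36,-3.43,-1.69,1],[0.3,-1.6,1.5,2.22,-3.5,-1.73,1],[0.3,-1.6,1.5,2.08,-3.57,-1.77,1],[0.3,-1.6,1.5,1.93,-3.63,-1.81,1]],
  ],
)

```text
time_s: 2.5
position: [0.6001, -0.0481, 0.3613]
tcp_rot: [[0.91, -0.046, -0.411], [-0.045, -0.999, 0.013], [-0.412, 0.006, -0.911]]
force: [0.2, -0.7, -0.8]
opening: 1.003
```

Run:
```python
from plan import *
Rt=Rtool(np.pi/2);st=now();print(st[0]);err(np.array([.60,-.05,.36]),Rt)
rows(st,[(tab(0,.07),Rt,1),(tab(),Rt,0.2)],v=.05)
```

```text
t 2.5 J [-12.9  34.1  57.   -4.9 112.8  78.9] F [ 0.2 -0.7 -0.8] M [ 0.02 -0.3   0.02] op 1.003
[ 0.6001 -0.0481  0.3613]
t 2.5 J [-12.9  34.1  57.   -4.9 112.8  78.9] F [ 0.2 -0.7 -0.8] M [ 0.02 -0.3   0.02] op 1.003
tool-frame: move cm [0.05 0.19 0.12] turn [ 0.3 -0.7 -0.2]
[[[0.0, -0.1, -0.0, 1.13, -2.2, 1.76, 1], [0.0, -0.1, -0.0, 1.13, -2.19, 1.76, 1], [0.0, -0.1, -0.0, 1.14, -2.19, 1.76, 1], [0.0, -0.1, -0.0, 1.14, -2.19, 1.76, 1], [0.0, -0.1, -0.0, 1.14, -2.19, 1.76, 1]]]
[[[0.0, -0.1, -0.0, 1.15, -2.19, 1.76, 1], [0.0, -0.1, -0.0, 1.15, -2.19, 1.76, 1], [0.0, -0.1, -0.0, 1.15, -2.19, 1.76, 1], [0.0, -0.1, -0.0, 1.15, -2.19, 1.76, 1], [0.0, -0.1, -0.0, 1.16, -2.18, 1.76, 1]]]
--
[[[-0.0, 0.0, -0.0, -0.0, 0.0, 1.4, 0.2], [-0.0, 0.0, -0.0, -0.0, 0.0, 1.4, 0.2], [-0.0, 0.0, -0.0, -0.0, 0.0, 1.4, 0.2], [-0.0, 0.0, -0.0, -0.0, 0.0, 1.4, 0.2], [-0.0, 0.0, -0.0, -0.0, 0.0, 1.4, 0.2]]]
--
```

>>> send_rows(
  moves=[
    [[0.0,-0.1,0.0,1.13,-2.2,1.76,1],[0.0,-0.1,0.0,1.13,-2.19,1.76,1],[0.0,-0.1,0.0,1.14,-2.19,1.76,1],[0.0,-0.1,0.0,1.14,-2.19,1.76,1],[0.0,-0.1,0.0,1.14,-2.19,1.76,1]],
  ],
)

```text
time_s: 3.0
position: [0.6196, 0.0594, 0.2556]
tcp_rot: [[0.907, -0.046, -0.419], [-0.044, -0.999, 0.014], [-0.419, 0.006, -0.908]]
force: [0.8, -0.3, -0.6]
opening: 1.002
```

>>> send_rows(
  moves=[
    [[0.0,-0.1,0.0,1.15,-2.19,1.76,1],[0.0,-0.1,0.0,1.15,-2.19,1.76,1],[0.0,-0.1,0.0,1.15,-2.19,1.76,1],[0.0,-0.1,0.0,1.15,-2.19,1.76,0.6],[0.0,-0.1,0.0,1.16,-2.18,1.76,0.4]],
  ],
)

```text
time_s: 3.5
position: [0.6397, 0.1679, 0.1503]
tcp_rot: [[0.903, -0.046, -0.427], [-0.044, -0.999, 0.014], [-0.427, 0.006, -0.904]]
force: [-0.4, -0.3, 0.1]
opening: 0.891
```

Run:
```python
from plan import *
from rig import capture
err(tab(),Rtool(np.pi/2))
im=capture("side");c=cv2.resize(im[110:310,130:330],None,fx=3,fy=3);cv2.imwrite("pics/s1.png",c)
```

```text
t 3.5 J [ 3.9 49.1 59.5  2.5 96.6 96.3] F [-0.4 -0.3  0.1] M [ 0.03 -0.25 -0.04] op 0.891
tool-frame: move cm [ 0.03 -0.1   6.7 ] turn [ 0.3  0.3 -0.1]
```

View pics/s1.png

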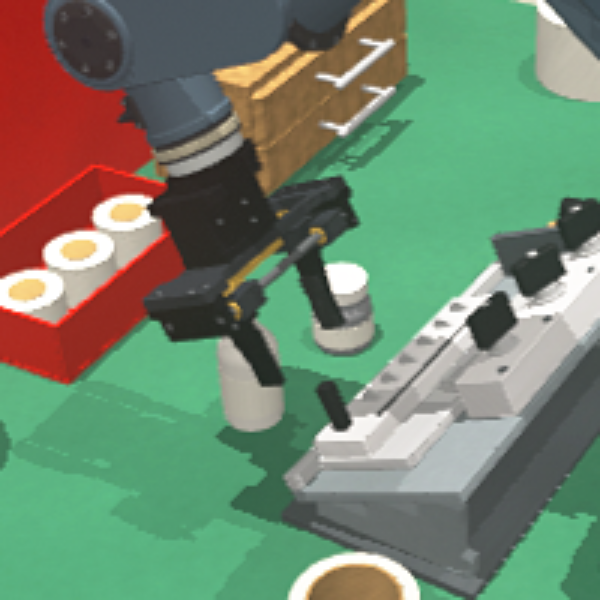

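The side view shows the gripper straddling the tab axis at about (330,400), with the jaws along the slide direction. It is clear of the ink and jar. Next I descend and close.

>>> send_rows(
  moves=[
    [[0,0,0,0,0,1.5,0.4],[0,0,0,0,0,1.5,0.4],[0,0,0,0,0,1.5,0.4],[0,0,0,0,0,1.2,0.4],[0,0,0,0,-0.1,1.0,0.4]],
  ],
)

```text
time_s: 4.05
position: [0.6106, 0.1684, 0.0902]
tcp_rot: [[0.903, -0.046, -0.427], [-0.044, -0.999, 0.014], [-0.427, 0.006, -0.904]]
force: [-0.0, -0.3, 0.3]
opening: 0.698
```

>>> send_rows(
  moves=[
    [[0,0,0,0,0,0,-1],[0,0,0,0,0,0,-1],[0,0,0,0,0,0,-1],[0,0,0,0,0,0,-1],[0,0,0,0,0,0,-1]],
  ],
)

```text
time_s: 4.55
position: [0.6115, 0.1683, 0.0918]
tcp_rot: [[0.904, -0.046, -0.425], [-0.044, -0.999, 0.014], [-0.426, 0.006, -0.905]]
force: [-0.7, -0.1, -0.6]
opening: 0.329
```

>>> send_rows(
  moves=[
    [[0,0,0,0,0,0,-1],[0,0,0,0,0,0,-1],[0,0,0,0,0,0,-1],[0,0,0,0,0,0,-1],[0,0,0,0,0,0,-1]],
  ],
)

```text
time_s: 5.05
position: [0.6112, 0.1687, 0.0914]
tcp_rot: [[0.903, -0.046, -0.426], [-0.044, -0.999, 0.015], [-0.426, 0.005, -0.905]]
force: [0.8, 1.3, 1.1]
opening: 0.158
```

Run:
```python
from plan import *
err(tab(),Rtool(np.pi/2));rows(now(),[(tab(.097),Rtool(np.pi/2),-1)],v=.011)
```

```text
t 5.05 J [ 4.1 50.6 66.5  2.6 88.  96.1] F [0.8 1.3 1.1] M [ 0.43 -0.22 -0.31] op 0.158
tool-frame: move cm [ 0.1  -0.12  0.16] turn [ 0.2  0.2 -0.1]
t 5.05 J [ 4.1 50.6 66.5  2.6 88.  96.1] F [0.8 1.3 1.1] M [ 0.43 -0.22 -0.31] op 0.158
[[[0.0, 0.0, -0.0, 0.01, 0.96, 0.02, -1], [0.0, 0.0, -0.0, 0.01, 0.96, 0.02, -1], [0.0, 0.0, -0.0, 0.01, 0.96, 0.02, -1], [0.0, 0.0, -0.0, 0.01, 0.96, 0.02, -1], [0.0, 0.0, -0.0, 0.01, 0.96, 0.02, -1]]]
[[[0.0, 0.0, -0.0, 0.01, 0.96, 0.02, -1], [0.0, 0.0, -0.0, 0.01, 0.96, 0.02, -1], [0.0, 0.0, -0.0, 0.01, 0.96, 0.02, -1], [0.0, 0.0, -0.0, 0.01, 0.96, 0.02, -1], [0.0, 0.0, -0.0, 0.01, 0.96, 0.02, -1]]]
--
```

>>> send_rows(
  moves=[
    [[0,0,0,0,0.6,0,-1],[0,0,0,0,0.9,0,-1],[0,0,0,0,0.9,0,-1],[0,0,0,0,0.9,0,-1],[0,0,0,0,0.9,0,-1]],
  ],
)

```text
time_s: 5.55
position: [0.6088, 0.1285, 0.0914]
tcp_rot: [[0.903, -0.046, -0.427], [-0.043, -0.999, 0.018], [-0.427, 0.001, -0.904]]
force: [0.9, 7.0, 0.8]
opening: 0.158
```

>>> send_rows(
  moves=[
    [[0,0,0,0,0.9,0,-1],[0,0,0,0,0.9,0,-1],[0,0,0,0,0.9,0,-1],[0,0,0,0,0.9,0,-1],[0,0,0,0,0.9,0,-1]],
  ],
)

```text
time_s: 6.05
position: [0.6062, 0.0835, 0.0914]
tcp_rot: [[0.903, -0.046, -0.428], [-0.043, -0.999, 0.019], [-0.428, 0.001, -0.904]]
force: [-1.1, 6.4, -0.2]
opening: 0.157
```

>>> send_rows(
  moves=[
    [[0,0,0,0,0.5,0,-1],[0,0,0,0,0.3,0,-1],[0,0,0,0,0.2,0,-1],[0,0,0,0,0.2,0,-1],[0,0,0,0,0,0,-1]],
  ],
)

```text
time_s: 6.55
position: [0.606, 0.0789, 0.0914]
tcp_rot: [[0.903, -0.049, -0.426], [-0.04, -0.999, 0.031], [-0.427, -0.011, -0.904]]
force: [1.7, 22.3, -0.0]
opening: 0.153
```

Run:
```python
from plan import *
p,_=now();err(tab(.1),Rtool(np.pi/2));print((p-tab())@D)
```

```text
t 6.55 J [-3.2 49.2 70.1  0.4 86.1 89.3] F [ 1.7 22.3 -0. ] M [ 3.07 -0.49 -1.66] op 0.153
t 6.55 J [-3.2 49.2 70.1  0.4 86.1 89.3] F [ 1.7 22.3 -0. ] M [ 3.07 -0.49 -1.66] op 0.153
tool-frame: move cm [0.2  0.89 0.11] turn [-0.6  0.3  0.1]
[0.002  0.0911 0.0012]
```

Run:
```python
from plan import *
from rig import capture
a=capture("top")
cv2.imwrite("pics/t2.png",cv2.resize(a[180:270,210:330],None,fx=6,fy=6,interpolation=cv2.INTER_CUBIC))
```

```text
(no output)
```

View pics/t2.png

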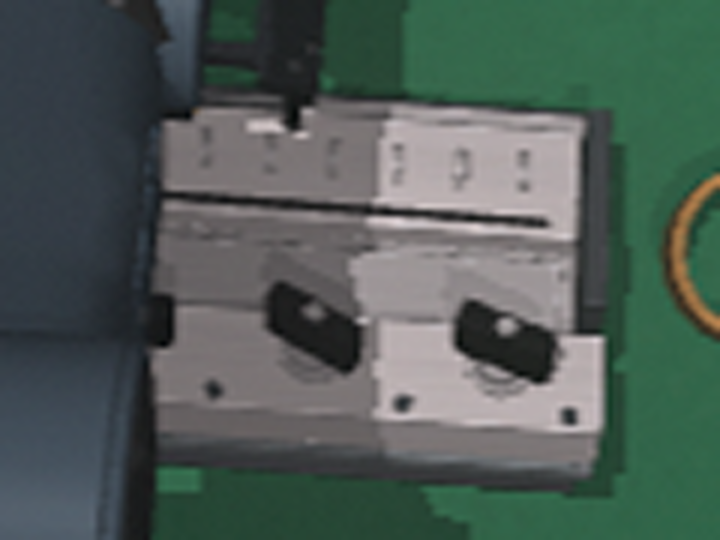

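The cassette end at crop (580,180) is flush against the dark stop block, and the force rose from 7 N to 22 N, so the cassette is home. Next I relieve the push, open and lift.

>>> send_rows(
  moves=[
    [[0,0,0,0,-0.3,0,-1],[0,0,0,0,-0.2,0,-1],[0,0,0,0,0,0,0.3],[0,0,0,0,0,0,0.3],[0,0,0,0,0,0,0.3]],
  ],
)

```text
time_s: 7.1
position: [0.6066, 0.0737, 0.0917]
tcp_rot: [[0.903, -0.045, -0.427], [-0.044, -0.999, 0.013], [-0.427, 0.007, -0.904]]
force: [-0.2, -0.2, 0.2]
opening: 0.351
```

>>> send_rows(
  moves=[
    [[0,0,0,0,0,0,0.3],[0,0,0,0,0,-1.2,0.3],[0,0,0,0,0,-2,0.3],[0,0,0,0,0,-2.2,0.3],[0,0,0,0,0,-2.2,0.3]],
  ],
)

```text
time_s: 7.6
position: [0.64, 0.0727, 0.1621]
tcp_rot: [[0.904, -0.046, -0.426], [-0.044, -0.999, 0.014], [-0.426, 0.006, -0.905]]
force: [-0.4, 0.2, -0.1]
opening: 0.642
```

Run:
```python
from plan import *
rows(now(),[(bolt(0,.06),Rtool(q[6]),0.0),(bolt(0),Rtool(q[6]),0.0)],v=.05,a=8)
```

```text
t 7.6 J [-3.2 47.2 61.7 -0.6 96.3 89.6] F [-0.4  0.2 -0.1] M [-0.03 -0.3   0.  ] op 0.642
[[[0.0, 0.0, -6.1, -1.09, 0.93, 0.12, 0.0], [0.0, 0.0, -6.1, -1.18, 0.81, 0.12, 0.0], [0.0, 0.0, -6.1, -1.26, 0.68, 0.11, 0.0], [0.0, 0.0, -6.1, -1.33, 0.55, 0.11, 0.0], [0.0, 0.0, -6.1, -1.38, 0.4, 0.11, 0.0]]]
[[[0.0, 0.0, -6.1, -1.41, 0.25, 0.11, 0.0], [0.0, 0.0, -6.1, -1.43, 0.1, 0.11, 0.0], [0.0, 0.0, -6.1, -1.43, -0.05, 0.11, 0.0], [0.0, 0.0, -6.1, -1.42, -0.2, 0.11, 0.0], [0.0, 0.0, -6.1, -1.39, -0.35, 0.11, 0.0]]]
--
[[[0.0, -0.0, -0.0, 0.0, 0.0, 1.2, 0.0], [0.0, -0.0, -0.0, 0.0, 0.0, 1.2, 0.0], [0.0, -0.0, -0.0, 0.0, 0.0, 1.2, 0.0], [0.0, -0.0, -0.0, 0.0, 0.0, 1.2, 0.0], [0.0, -0.0, -0.0, 0.0, 0.0, 1.2, 0.0]]]
--
```

>>> send_rows(
  moves=[
    [[0.0,0.0,-6.1,-1.09,0.93,0.12,0.0],[0.0,0.0,-6.1,-1.18,0.81,0.12,0.0],[0.0,0.0,-6.1,-1.26,0.68,0.11,0.0],[0.0,0.0,-6.1,-1.33,0.55,0.11,0.0],[0.0,0.0,-6.1,-1.38,0.4,0.11,0.0]],
  ],
)

```text
time_s: 8.1
position: [0.5856, 0.0283, 0.18]
tcp_rot: [[0.8, 0.423, -0.425], [0.473, -0.881, 0.014], [-0.369, -0.212, -0.905]]
force: [-0.0, -1.0, 0.2]
opening: 0.5
```

>>> send_rows(
  moves=[
    [[0.0,0.0,-6.1,-1.41,0.25,0.11,0.0],[0.0,0.0,-6.1,-1.43,0.1,0.11,0.0],[0.0,0.0,-6.1,-1.43,-0.05,0.11,0.0],[0.0,0.0,-6.1,-1.42,-0.2,0.11,0.0],[0.0,0.0,-6.1,-1.39,-0.35,0.11,0.0]],
  ],
)

```text
time_s: 8.6
position: [0.5321, -0.016, 0.1985]
tcp_rot: [[0.475, 0.77, -0.425], [0.854, -0.519, 0.014], [-0.21, -0.37, -0.905]]
force: [-1.4, -0.3, 0.4]
opening: 0.503
```

Run:
```python
from plan import *
from rig import capture
err(bolt(0),Rtool(q[6]))
im=capture("side");c=cv2.resize(im[90:270,200:400],None,fx=3,fy=3);cv2.imwrite("pics/s3.png",c)
```

```text
t 8.6 J [-11.4  36.4  79.2  -4.   89.2  21. ] F [-1.4 -0.3  0.4] M [-0.03 -0.28  0.05] op 0.503
tool-frame: move cm [ 0.08 -0.01  5.99] turn [0.  0.4 0.4]
```

View pics/s3.png

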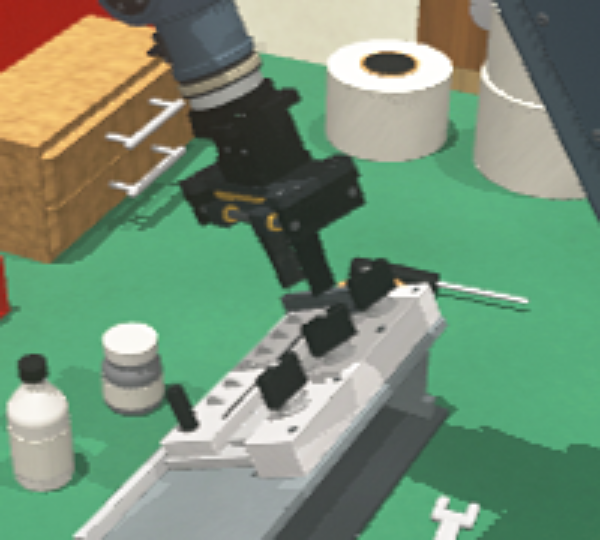

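The side view shows the tab moved in and the gripper above the middle bolt at about (328,330), with the jaws across its bar. Next I descend and close.

>>> send_rows(
  moves=[
    [[0,0,0.4,0.08,0,1.2,0],[0,0,0,0,0,1.2,0],[0,0,0,0,0,1.2,0],[0,0,0,0,0,1.2,0],[0,0,0,0,0,1.1,0]],
  ],
)

```text
time_s: 9.15
position: [0.5062, -0.0131, 0.1423]
tcp_rot: [[0.483, 0.764, -0.428], [0.849, -0.528, 0.014], [-0.215, -0.37, -0.904]]
force: [0.2, 0.4, 0.1]
opening: 0.499
```

>>> send_rows(
  moves=[
    [[0,0,0,0,0,0,-1],[0,0,0,0,0,0,-1],[0,0,0,0,0,0,-1],[0,0,0,0,0,0,-1],[0,0,0,0,0,0,-1]],
  ],
)

```text
time_s: 9.65
position: [0.5072, -0.0129, 0.1452]
tcp_rot: [[0.484, 0.764, -0.426], [0.849, -0.528, 0.015], [-0.213, -0.369, -0.904]]
force: [-0.6, 2.9, 7.0]
opening: 0.16
```

>>> send_rows(
  moves=[
    [[0,0,0,0,0,0,-1],[0,0,0,0,0,0,-1],[0,0,0,0,0,0,-1],[0,0,0,0,0,0,-1],[0,0,0,0,0,0,-1]],
  ],
)

```text
time_s: 10.15
position: [0.5072, -0.0129, 0.1452]
tcp_rot: [[0.484, 0.765, -0.426], [0.849, -0.528, 0.015], [-0.213, -0.369, -0.905]]
force: [-1.0, 1.0, 5.8]
opening: 0.16
```

Run:
```python
from plan import *
err(bolt(0),Rtool(q[6]));err(bolt(0),Rtool(1.571));p,Rc=now();print("Ftool",Rc.T@__import__('rig').readout.read_state()["force"])
```

```text
t 10.15 J [-11.6  38.5  85.3  -4.1  81.1  22. ] F [-1.   1.   5.8] M [ 0.24  0.15 -0.1 ] op 0.16
tool-frame: move cm [-0.12  0.09  0.1 ] turn [-0.1  0.3 -0.2]
t 10.15 J [-11.6  38.5  85.3  -4.1  81.1  22. ] F [-1.   1.   5.8] M [ 0.24  0.15 -0.1 ] op 0.16
tool-frame: move cm [-0.12  0.09  0.1 ] turn [ 0.1  0.3 60.5]
t 10.15 J [-11.6  38.5  85.3  -4.1  81.1  22. ] F [-1.   1.   5.8] M [ 0.24  0.15 -0.1 ] op 0.16
Ftool [-0.8376 -3.453  -4.7738]
```

>>> send_rows(
  moves=[
    [[0,0,4,0,0,0,-1],[0,0,6,0,0,0,-1],[0,0,6,0,0,0,-1],[0,0,6,0,0,0,-1],[0,0,6,0,0,0,-1]],
  ],
)

```text
time_s: 10.65
position: [0.5081, -0.0139, 0.1448]
tcp_rot: [[0.788, 0.446, -0.424], [0.498, -0.867, 0.013], [-0.362, -0.222, -0.906]]
force: [0.9, 0.1, 2.7]
opening: 0.161
```

>>> send_rows(
  moves=[
    [[0,0,6,0,0,0,-1],[0,0,6,0,0,0,-1],[0,0,6,0,0,0,-1],[0,0,5,0,0,0,-1],[0,0,3,0,0,0,-1]],
  ],
)

```text
time_s: 11.15
position: [0.5084, -0.0151, 0.1446]
tcp_rot: [[0.904, 0.057, -0.424], [0.068, -0.998, 0.011], [-0.422, -0.039, -0.906]]
force: [1.8, -4.4, 2.3]
opening: 0.157
```

>>> send_rows(
  moves=[
    [[0,0,3,0,0,0,-1],[0,0,2,0,0,0,-1],[0,0,2,0,0,0,-1],[0,0,1,0,0,0,-1],[0,0,0,0,0,0,-1]],
  ],
)

```text
time_s: 11.65
position: [0.5084, -0.0154, 0.1446]
tcp_rot: [[0.903, -0.066, -0.424], [-0.068, -0.998, 0.011], [-0.423, 0.019, -0.906]]
force: [0.7, -4.8, 1.6]
opening: 0.157
```

Run:
```python
from plan import *
err(bolt(0),Rtool(1.571));s=readout.read_state();print("tool F,M",s["tcp_rot"].T@s["force"],s["tcp_rot"].T@s["moment"])
```

```text
t 11.65 J [-11.7  38.5  85.3  -4.4  80.9  84. ] F [ 0.7 -4.8  1.6] M [-0.39 -0.08  0.37] op 0.157
tool-frame: move cm [-0.13 -0.1   0.1 ] turn [ 0.5  0.1 -1.5]
tool F,M [ 0.3097  4.8004 -1.8153] [-0.5073  0.1106 -0.1694]
```

>>> send_rows(
  moves=[
    [[0,0,1.5,0,0,0,-1],[0,0,1.5,0,0,0,-1],[0,0,1,0,0,0,-1],[0,0,0,0,0,0,-1],[0,0,0,0,0,0,-1]],
  ],
)

```text
time_s: 12.15
position: [0.5084, -0.0155, 0.1447]
tcp_rot: [[0.897, -0.127, -0.424], [-0.135, -0.991, 0.01], [-0.421, 0.049, -0.906]]
force: [1.5, -5.5, 3.1]
opening: 0.168
```

```bash
cat > chk.py <<'E'
from plan import *
k=int(sys.argv[1]);err(bolt(k),Rtool(1.571));s=readout.read_state();print("tool F,M",s["tcp_rot"].T@s["force"],s["tcp_rot"].T@s["moment"])
E
python3 chk.py 0
```

```text
t 12.15 J [-11.7  38.5  85.3  -4.4  80.9  87.9] F [ 1.5 -5.5  3.1] M [-0.24 -0.08  1.06] op 0.168
tool-frame: move cm [-0.13 -0.1   0.11] turn [ 0.6  0.  -5.4]
tool F,M [ 0.7846  5.445  -3.4794] [-0.6516  0.1572 -0.8568]
```

The moment rose to 0.86 N m and the opening widened slightly, so the middle bolt is on its end stop. Next I release, lift and go to the stop-side bolt.

>>> send_rows(
  moves=[
    [[0,0,-2,0,0,0,-1],[0,0,0,0,0,0,0],[0,0,0,0,0,0,0],[0,0,0,0,0,0,0],[0,0,0,0,0,0,0]],
  ],
)

```text
time_s: 12.65
position: [0.5064, -0.0132, 0.1436]
tcp_rot: [[0.899, -0.099, -0.428], [-0.103, -0.995, 0.014], [-0.427, 0.031, -0.904]]
force: [0.5, -0.1, -0.2]
opening: 0.435
```

>>> send_rows(
  moves=[
    [[0,0,0,0,0,0,0],[0,0,0,0,0,-1.5,0],[0,0,0,0,0,-1.5,0],[0,0,0,0,0,-1.5,0],[0,0,0,0,0,-1.5,0]],
  ],
)

```text
time_s: 13.15
position: [0.5322, -0.0143, 0.1982]
tcp_rot: [[0.898, -0.099, -0.428], [-0.103, -0.995, 0.014], [-0.427, 0.031, -0.904]]
force: [0.0, -0.2, -0.4]
opening: 0.496
```

Run:
```python
from plan import *
from rig import capture
rows(now(),[(bolt(1,.06),Rtool(q[5]),0.0)],v=.05,a=8)
a=capture("top");b=capture("side")
cv2.imwrite("pics/m4.png",np.hstack([cv2.resize(a[190:260,200:310],(440,280)),cv2.resize(b[150:245,230:352],(360,280))]))
```

```text
t 13.15 J [-11.2  36.5  79.1  -4.   89.4  85.8] F [ 0.  -0.2 -0.4] M [ 0.02 -0.24 -0.08] op 0.496
[[[0.0, 0.0, -7.3, 0.05, 0.86, 0.0, 0.0], [0.0, 0.0, -7.3, -0.06, 0.86, 0.0, 0.0], [0.0, 0.0, -7.3, -0.17, 0.85, 0.0, 0.0], [0.0, 0.0, -7.3, -0.27, 0.82, -0.0, 0.0], [0.0, 0.0, -7.3, -0.37, 0.78, -0.0, 0.0]]]
[[[0.0, 0.0, -7.3, -0.47, 0.72, -0.0, 0.0], [0.0, 0.0, -7.3, -0.56, 0.66, -0.0, 0.0], [0.0, 0.0, -7.3, -0.63, 0.58, -0.0, 0.0], [0.0, 0.0, -7.3, -0.7, 0.5, -0.0, 0.0], [0.0, 0.0, -7.3, -0.76, 0.41, -0.0, 0.0]]]
--
```

View pics/m4.png

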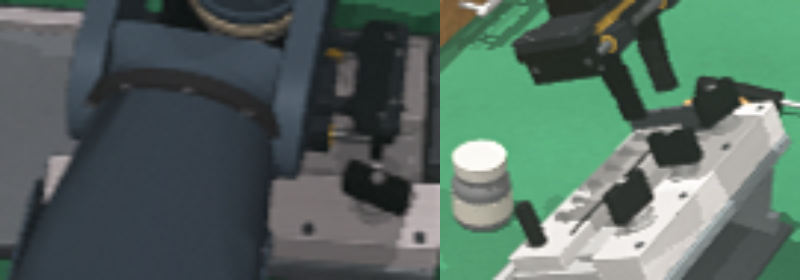

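The middle bar at (675,148) in the side crop now lies across the rail. On to the stop-side bolt.

>>> send_rows(
  moves=[
    [[0.0,0.0,-7.3,0.05,0.86,0.0,0.0],[0.0,0.0,-7.3,-0.06,0.86,0.0,0.0],[0.0,0.0,-7.3,-0.17,0.85,0.0,0.0],[0.0,0.0,-7.3,-0.27,0.82,0.0,0.0],[0.0,0.0,-7.3,-0.37,0.78,0.0,0.0]],
  ],
)

```text
time_s: 13.75
position: [0.5295, -0.0575, 0.1972]
tcp_rot: [[0.778, 0.459, -0.429], [0.514, -0.858, 0.015], [-0.361, -0.232, -0.903]]
force: [0.3, -0.3, 0.5]
opening: 0.502
```

>>> send_rows(
  moves=[
    [[0.0,0.0,-7.3,-0.47,0.72,0.0,0.0],[0.0,0.0,-7.3,-0.56,0.66,0.0,0.0],[0.0,0.0,-7.3,-0.63,0.58,0.0,0.0],[0.0,0.0,-7.3,-0.7,0.5,0.0,0.0],[0.0,0.0,-7.3,-0.76,0.41,0.0,0.0]],
  ],
)

```text
time_s: 14.25
position: [0.5278, -0.1005, 0.1973]
tcp_rot: [[0.353, 0.832, -0.429], [0.923, -0.384, 0.015], [-0.152, -0.401, -0.903]]
force: [1.2, 0.6, 0.5]
opening: 0.501
```

```bash
python3 -c "
from plan import *
err(bolt(1),Rtool(q[5]))"
```

```text
t 14.25 J [-18.6  36.9  78.5  -7.1  89.1   5.8] F [1.2 0.6 0.5] M [ 0.01 -0.27  0.06] op 0.501
tool-frame: move cm [0.05 0.02 5.86] turn [-0.3  0.4  0.7]
```

>>> send_rows(
  moves=[
    [[0,0,0.7,0.05,0,1.2,0],[0,0,0,0,0,1.2,0],[0,0,0,0,0,1.2,0],[0,0,0,0,0,1.2,0],[0,0,0,0,0,0.9,0]],
  ],
)

```text
time_s: 14.75
position: [0.5036, -0.0986, 0.1454]
tcp_rot: [[0.368, 0.825, -0.428], [0.916, -0.4, 0.015], [-0.159, -0.398, -0.903]]
force: [0.2, 0.4, 0.4]
opening: 0.503
```

>>> send_rows(
  moves=[
    [[0,0,0,0,0,0,-1],[0,0,0,0,0,0,-1],[0,0,0,0,0,0,-1],[0,0,0,0,0,0,-1],[0,0,0,0,0,0,-1]],
  ],
)

```text
time_s: 15.25
position: [0.503, -0.0982, 0.1483]
tcp_rot: [[0.367, 0.824, -0.431], [0.916, -0.4, 0.016], [-0.159, -0.401, -0.902]]
force: [-3.4, 2.7, 5.7]
opening: 0.158
```

>>> send_rows(
  moves=[
    [[0,0,0,0,0,0,-1],[0,0,0,0,0,0,-1],[0,0,0,0,0,0,-1],[0,0,0,0,0,0,-1],[0,0,0,0,0,0,-1]],
  ],
)

```text
time_s: 15.75
position: [0.503, -0.0982, 0.1483]
tcp_rot: [[0.367, 0.824, -0.431], [0.916, -0.4, 0.016], [-0.159, -0.4, -0.902]]
force: [-3.4, 2.4, 5.8]
opening: 0.157
```

```bash
python3 chk.py 1
```

```text
t 15.75 J [-19.2  38.7  84.4  -7.3  81.5   7.3] F [-3.4  2.4  5.8] M [ 0.32  0.56 -0.08] op 0.157
tool-frame: move cm [-0.03  0.2   0.36] turn [-0.1  0.6 68.8]
tool F,M [ 0.0003 -6.0535 -3.7167] [ 0.6387  0.0691 -0.0562]
```

>>> send_rows(
  moves=[
    [[0,0,4,0,0,0,-1],[0,0,6,0,0,0,-1],[0,0,7,0,0,0,-1],[0,0,7,0,0,0,-1],[0,0,7,0,0,0,-1]],
  ],
)

```text
time_s: 16.25
position: [0.5038, -0.0989, 0.1479]
tcp_rot: [[0.742, 0.515, -0.429], [0.575, -0.818, 0.015], [-0.343, -0.258, -0.903]]
force: [-2.5, 0.3, 4.2]
opening: 0.159
```

>>> send_rows(
  moves=[
    [[0,0,7,0,0,0,-1],[0,0,7,0,0,0,-1],[0,0,7,0,0,0,-1],[0,0,6,0,0,0,-1],[0,0,5,0,0,0,-1]],
  ],
)

```text
time_s: 16.75
position: [0.5042, -0.1, 0.1477]
tcp_rot: [[0.903, 0.045, -0.428], [0.055, -0.998, 0.013], [-0.427, -0.035, -0.904]]
force: [-2.4, -2.6, 1.7]
opening: 0.155
```

>>> send_rows(
  moves=[
    [[0,0,4,0,0,0,-1],[0,0,3,0,0,0,-1],[0,0,2,0,0,0,-1],[0,0,1,0,0,0,-1],[0,0,0,0,0,0,-1]],
  ],
)

```text
time_s: 17.25
position: [0.5044, -0.1003, 0.1475]
tcp_rot: [[0.898, -0.108, -0.428], [-0.114, -0.993, 0.012], [-0.426, 0.038, -0.904]]
force: [-2.3, -4.0, 3.3]
opening: 0.163
```

```bash
python3 chk.py 1
```

```text
t 17.25 J [-19.2  38.7  84.3  -7.5  81.3  80.2] F [-2.3 -4.   3.3] M [-0.23  0.39  0.92] op 0.163
tool-frame: move cm [ 0.   -0.1   0.36] turn [ 0.5  0.3 -4.2]
tool F,M [-3.0317  4.3931 -1.9941] [-0.6427 -0.3234 -0.728 ]
```

>>> send_rows(
  moves=[
    [[0,0,1,0,0,0,-1],[0,0,-2,0,0,0,-1],[0,0,0,0,0,0,0],[0,0,0,0,0,0,0],[0,0,0,0,0,0,0]],
  ],
)

```text
time_s: 17.75
position: [0.5053, -0.0986, 0.1466]
tcp_rot: [[0.9, -0.095, -0.425], [-0.098, -0.995, 0.015], [-0.425, 0.028, -0.905]]
force: [-0.4, 0.0, -0.1]
opening: 0.351
```

>>> send_rows(
  moves=[
    [[0,0,0,0,0,0,0],[0,0,0,0,0,-1.5,0],[0,0,0,0,0,-1.5,0],[0,0,0,0,0,-1.5,0],[0,0,0,0,0,-1.5,0]],
  ],
)

```text
time_s: 18.25
position: [0.5307, -0.0997, 0.2014]
tcp_rot: [[0.9, -0.095, -0.426], [-0.098, -0.995, 0.015], [-0.426, 0.028, -0.904]]
force: [0.8, -0.2, 0.1]
opening: 0.497
```

Run:
```python
from plan import *
rows(now(),[(bolt(-1,.06),Rtool(.05),0.0)],v=.05,a=8)
```

```text
t 18.25 J [-18.5  36.8  78.   -7.   89.6  78.8] F [ 0.8 -0.2  0.1] M [ 0.05 -0.26  0.01] op 0.497
[[[0.0, 0.0, -6.0, -0.07, -1.13, 0.02, 0.0], [0.0, 0.0, -6.0, 0.05, -1.13, 0.02, 0.0], [0.0, 0.0, -6.0, 0.17, -1.12, 0.02, 0.0], [0.0, 0.0, -6.0, 0.28, -1.09, 0.02, 0.0], [0.0, 0.0, -6.0, 0.4, -1.06, 0.02, 0.0]]]
[[[0.0, 0.0, -6.0, 0.5, -1.01, 0.02, 0.0], [0.0, 0.0, -6.0, 0.61, -0.95, 0.02, 0.0], [0.0, 0.0, -6.0, 0.7, -0.88, 0.02, 0.0], [0.0, 0.0, -6.0, 0.79, -0.8, 0.02, 0.0], [0.0, 0.0, -6.0, 0.87, -0.71, 0.02, 0.0]]]
[[[0.0, 0.0, -6.0, 0.94, -0.62, 0.02, 0.0], [0.0, 0.0, -6.0, 1.0, -0.52, 0.02, 0.0], [0.0, 0.0, -6.0, 1.05, -0.41, 0.02, 0.0], [0.0, 0.0, -6.0, 1.09, -0.3, 0.02, 0.0], [0.0, 0.0, -6.0, 1.11, -0.18, 0.02, 0.0]]]
--
```

>>> send_rows(
  moves=[
    [[0.0,0.0,-6.0,-0.07,-1.13,0.02,0.0],[0.0,0.0,-6.0,0.05,-1.13,0.02,0.0],[0.0,0.0,-6.0,0.17,-1.12,0.02,0.0],[0.0,0.0,-6.0,0.28,-1.09,0.02,0.0],[0.0,0.0,-6.0,0.4,-1.06,0.02,0.0]],
  ],
)

```text
time_s: 18.75
position: [0.5324, -0.0427, 0.1999]
tcp_rot: [[0.825, 0.371, -0.426], [0.417, -0.909, 0.015], [-0.382, -0.19, -0.904]]
force: [0.3, -0.6, 0.0]
opening: 0.497
```

>>> send_rows(
  moves=[
    [[0.0,0.0,-6.0,0.5,-1.01,0.02,0.0],[0.0,0.0,-6.0,0.61,-0.95,0.02,0.0],[0.0,0.0,-6.0,0.7,-0.88,0.02,0.0],[0.0,0.0,-6.0,0.79,-0.8,0.02,0.0],[0.0,0.0,-6.0,0.87,-0.71,0.02,0.0]],
  ],
)

```text
time_s: 19.25
position: [0.5342, 0.0135, 0.1988]
tcp_rot: [[0.529, 0.734, -0.426], [0.815, -0.579, 0.015], [-0.236, -0.355, -0.904]]
force: [-0.5, -0.0, -0.0]
opening: 0.498
```

>>> send_rows(
  moves=[
    [[0.0,0.0,-6.0,0.94,-0.62,0.02,0.0],[0.0,0.0,-6.0,1.0,-0.52,0.02,0.0],[0.0,0.0,-6.0,1.05,-0.41,0.02,0.0],[0.0,0.0,-6.0,1.09,-0.3,0.02,0.0],[0.0,0.0,-6.0,1.11,-0.18,0.02,0.0]],
  ],
)

```text
time_s: 19.75
position: [0.5361, 0.0699, 0.1976]
tcp_rot: [[0.091, 0.9, -0.426], [0.996, -0.093, 0.015], [-0.027, -0.426, -0.904]]
force: [0.2, -0.4, -0.1]
opening: 0.504
```

Run:
```python
from plan import *
from rig import capture
err(bolt(-1),Rtool(.05))
b=capture("side");cv2.imwrite("pics/s5.png",cv2.resize(b[130:250,220:370],None,fx=4,fy=4))
```

```text
t 19.75 J [-3.9 37.  78.1 -0.8 90.1  1.8] F [ 0.2 -0.4 -0.1] M [ 0.02 -0.33 -0.02] op 0.504
tool-frame: move cm [-0.02 -0.01  5.91] turn [-0.2  0.3 -0.1]
```

View pics/s5.png

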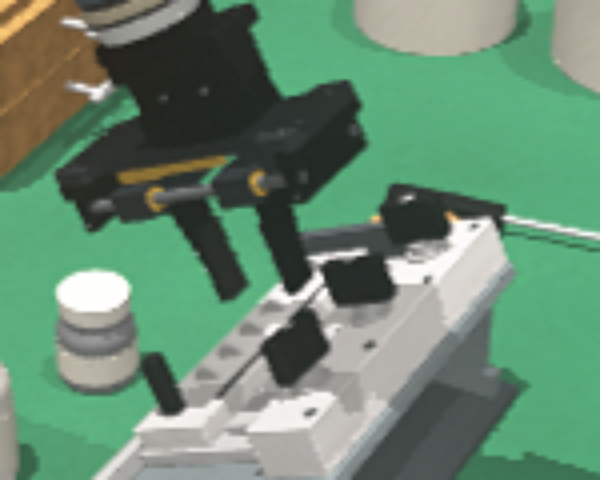

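Both finished bars, at (358,278) and (415,215), lie across the rail at the same angle. The gripper is aligned above the last bolt at (297,345).

>>> send_rows(
  moves=[
    [[0,0,0,0,0,1.2,0],[0,0,0,0,0,1.2,0],[0,0,0,0,0,1.2,0],[0,0,0,0,0,1.2,0],[0,0,0,0,0,1.0,0]],
  ],
)

```text
time_s: 20.3
position: [0.5102, 0.0695, 0.1441]
tcp_rot: [[0.095, 0.899, -0.428], [0.995, -0.099, 0.015], [-0.029, -0.427, -0.904]]
force: [0.3, 0.5, 0.3]
opening: 0.504
```

>>> send_rows(
  moves=[
    [[0,0,0,0,0,0,-1],[0,0,0,0,0,0,-1],[0,0,0,0,0,0,-1],[0,0,0,0,0,0,-1],[0,0,0,0,0,0,-1]],
  ],
)

```text
time_s: 20.8
position: [0.511, 0.0698, 0.1462]
tcp_rot: [[0.095, 0.899, -0.427], [0.995, -0.098, 0.014], [-0.029, -0.427, -0.904]]
force: [-1.7, -0.3, 2.4]
opening: 0.158
```

>>> send_rows(
  moves=[
    [[0,0,0,0,0,0,-1],[0,0,0,0,0,0,-1],[0,0,0,0,0,0,-1],[0,0,0,0,0,0,-1],[0,0,0,0,0,0,-1]],
  ],
)

```text
time_s: 21.3
position: [0.511, 0.0698, 0.1461]
tcp_rot: [[0.094, 0.899, -0.427], [0.995, -0.098, 0.014], [-0.029, -0.426, -0.904]]
force: [-2.4, -0.5, 5.9]
opening: 0.162
```

```bash
python3 chk.py -1
```

```text
t 21.3 J [-4.1 38.9 84.2 -0.9 82.2  2. ] F [-2.4 -0.5  5.9] M [-0.07  0.28 -0.06] op 0.162
tool-frame: move cm [0.08 0.06 0.18] turn [ 0.   0.5 86.8]
tool F,M [-0.8464 -4.6262 -4.3083] [ 0.2753 -0.0688  0.0853]
```

Turning 86.8° plus about 5°.

>>> send_rows(
  moves=[
    [[0,0,4,0,0,0,-1],[0,0,6,0,0,0,-1],[0,0,7,0,0,0,-1],[0,0,7,0,0,0,-1],[0,0,7,0,0,0,-1]],
  ],
)

```text
time_s: 21.8
position: [0.511, 0.0697, 0.1461]
tcp_rot: [[0.547, 0.72, -0.427], [0.8, -0.6, 0.014], [-0.246, -0.349, -0.904]]
force: [-1.6, -0.3, 5.6]
opening: 0.158
```

>>> send_rows(
  moves=[
    [[0,0,7,0,0,0,-1],[0,0,7,0,0,0,-1],[0,0,7,0,0,0,-1],[0,0,7,0,0,0,-1],[0,0,7,0,0,0,-1]],
  ],
)

```text
time_s: 22.3
position: [0.5111, 0.0696, 0.1461]
tcp_rot: [[0.861, 0.276, -0.427], [0.311, -0.95, 0.014], [-0.402, -0.145, -0.904]]
force: [-0.7, -0.8, 5.8]
opening: 0.162
```

>>> send_rows(
  moves=[
    [[0,0,7,0,0,0,-1],[0,0,6,0,0,0,-1],[0,0,4,0,0,0,-1],[0,0,4,0,0,0,-1],[0,0,3,0,0,0,-1]],
  ],
)

```text
time_s: 22.8
position: [0.5114, 0.0694, 0.146]
tcp_rot: [[0.9, -0.095, -0.426], [-0.098, -0.995, 0.014], [-0.426, 0.03, -0.904]]
force: [-0.2, -2.2, 3.5]
opening: 0.162
```

>>> send_rows(
  moves=[
    [[0,0,1,0,0,0,-1],[0,0,1,0,0,0,-1],[0,0,0,0,0,0,-1],[0,0,0,0,0,0,-1],[0,0,0,0,0,0,-1]],
  ],
)

```text
time_s: 23.3
position: [0.5115, 0.0695, 0.1459]
tcp_rot: [[0.896, -0.123, -0.426], [-0.13, -0.991, 0.013], [-0.424, 0.044, -0.905]]
force: [0.2, -1.5, 5.2]
opening: 0.172
```

```bash
python3 chk.py -1
```

```text
t 23.3 J [-4.1 38.9 84.2 -1.  82.1 93.9] F [ 0.2 -1.5  5.2] M [0.2  0.28 0.72] op 0.172
tool-frame: move cm [-0.01 -0.11  0.18] turn [ 0.4  0.2 -5.1]
tool F,M [-1.8693  1.7259 -4.8135] [-0.1629 -0.2751 -0.7301]
```

The same stop signature shows here: 0.73 N m and the opening widened to 0.172. Next I release, lift and back away for a full check.

>>> send_rows(
  moves=[
    [[0,0,1,0,0,0,-1],[0,0,-3,0,0,0,-1],[0,0,0,0,0,0,0],[0,0,0,0,0,0,0],[0,0,0,0,0,0,0]],
  ],
)

```text
time_s: 23.8
position: [0.5115, 0.0702, 0.1448]
tcp_rot: [[0.9, -0.096, -0.426], [-0.099, -0.995, 0.015], [-0.425, 0.028, -0.905]]
force: [-1.0, 0.3, -0.1]
opening: 0.351
```

>>> send_rows(
  moves=[
    [[0,0,0,0,0,0,0],[0,0,0,0,0,-1.5,0],[0,0,0,0,0,-2,0],[0,0,0,0,0,-3,0],[0,0,0,0,0,-4,0]],
  ],
)

```text
time_s: 24.3
position: [0.5549, 0.0688, 0.2397]
tcp_rot: [[0.897, -0.095, -0.431], [-0.098, -0.995, 0.015], [-0.43, 0.029, -0.902]]
force: [1.3, 0.7, 0.7]
opening: 0.499
```

>>> send_rows(
  moves=[
    [[0,0,0,0,0,-4,0],[0,0,0,0,0,-4,0],[0,0,0,0,-4,-1,0],[0,0,0,0,-4.5,0,0],[0,0,0,0,-4.5,0,0]],
  ],
)

```text
time_s: 24.8
position: [0.6073, 0.1976, 0.3181]
tcp_rot: [[0.9, -0.096, -0.425], [-0.099, -0.995, 0.016], [-0.425, 0.028, -0.905]]
force: [0.7, -0.4, 0.5]
opening: 0.504
```

>>> send_rows(
  moves=[
    [[0,0,0,0,-4.5,0,0],[0,0,0,0,-4.5,0,0],[0,0,0,0,-4.5,0,0],[0,0,0,0,-4.5,0,0],[0,0,0,0,-4,0,0]],
  ],
)

```text
time_s: 25.3
position: [0.6269, 0.4179, 0.3108]
tcp_rot: [[0.899, -0.094, -0.427], [-0.097, -0.995, 0.014], [-0.427, 0.029, -0.904]]
force: [0.8, -0.2, 1.3]
opening: 0.499
```

Run:
```python
from plan import *
from rig import capture
now();a=capture("top");b=capture("side")
cv2.imwrite("pics/m6.png",np.hstack([cv2.resize(a[180:270,185:325],(420,270),interpolation=cv2.INTER_CUBIC),cv2.resize(b[150:258,220:372],(380,270),interpolation=cv2.INTER_CUBIC)]))
```

```text
t 25.3 J [ 21.2  50.3  32.2  11.2 120.4 120.7] F [ 0.8 -0.2  1.3] M [ 0.04 -0.29 -0.01] op 0.499
```

View pics/m6.png

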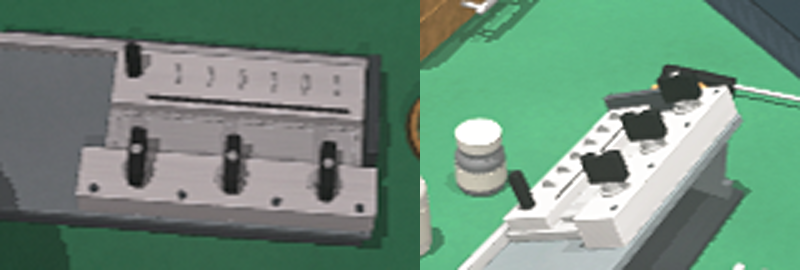

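The top crop shows all three bars square across the rail at (137,155), (232,163) and (328,170), and the cassette flush with the stop at (367,90). The side view agrees and the arm is clear, so I hand in.

```bash
python3 -c "
from rig import bot
print(bot.hand_in())"
```

```text
the job is handed in; nothing more can be done
None
```

The cassette is home against the end stop and all three bolts are tightened, in the order middle, stop-side, last. I handed the job in at about 25 s of the 64 s allowed; hand-in reports no verdict.

- **Cassette:** it slid about 90 mm, then the push force rose from about 7 N to 22 N. It looks flush with the stop block in the top view. I expected 100 mm of travel from the parked position, so it probably started about 10 mm in. I judged it home from the force and the pictures, not from the distance.
- **Bolts:** each was turned until the moment rose to 0.7–0.9 N m, well above the 0.12 N m it takes to turn them. The tool was then 4–5° past the estimated 90°. The final top view shows all three bars square across the rail. I did not fit their final angles numerically.
- **Surroundings:** the arm ended clear of the stand with its force reading near zero. No contact showed in the forces, and nothing looked disturbed in the pictures I viewed, but I did not measure where the loose things ended up.

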